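# Build the sieve tower on the shaker

### The arm

A 6-joint arm with a two-finger parallel gripper is mounted at the origin on a cart in front of the work surface, level with it; the furniture and walls round the work are solid. World frame = base frame: x ahead of the robot, y to its left, z up, the work surface at z = 0. Lengths are in m, angles in rad, forces in N, time in s.
With the tool pointing down it reaches from about 0.325 to 0.75 m from the base axis. Payload 7.6 kg.
Tool frame: the origin (TCP) lies midway between the tips of the shut fingers; the grasp point (between the pads) lies 19 mm behind it; z points along the fingers, y is the line along which they close (so a half turn about z gives the same grasp; the last joint's range is limited). The gripper opens to 85 mm and grips with 20 to 120 N. Pads are 22 mm wide; open, the fingers measure 114 mm over their backs; the gripper's body (76 mm by 85 mm) begins 54 mm behind the grasp point. The pads swing forward as they close: fully open they stand 13 mm farther back than shut.
Start: joints at [-1.32, 0.052, 1.401, -0, 1.689, -0.07], TCP at [0.166, -0.498, 0.231] pointing down, gripper open.
Joint ranges: [-2.9, 2.9], [-0.91, 2.17], [0.12, 2.37], [-1.06, 4.2], [0.26, 2.73], [-2.93, 2.93]. Speed limits (rad/s): [2.57, 2.57, 3.01, 3.14, 3.14, 3.14].

### API

Orientations are given as a unit quaternion [x, y, z, w].
In Python, from workcell import state, read_camera, camera_params, sign_off gives the robot as it stands. The module is installed in compiled form; this text tells all that it offers.
- The arm moves only by the tool carry_out, never from a script. Its argument "increments" is one flat list of numbers, 5 for each row, row after row: the shift along the tool's x, y, z in fractions of the full range, 1 being 0.6 m, then the turn about the tool's z in parts of the range, where 1.0 means 60 degrees, then the closure, from -1 (fully open) to 1 (shut). A call has 1 to 5 rows; each row is the pose to reach, as a shift and turn from the pose commanded when the call began, along the tool's axes at that moment; what a row does not reach only later rows make up. A row lasts 1/10 s, in which the tool goes at most 50 mm and 8.59 degrees, less where a joint would pass 70% of its speed; a pose out of reach is approached as far as the arm can. No shift or turn number may pass 1 either way. A call with a gripper value outside its range is refused whole. The fingers move at their own pace and stop on an object; "grip_force" is the grip in N (left out, the last holds). Time passes only in rows, so rows that repeat a pose let the fingers close. It gives the time, the measured TCP pose, the force, the opening and the grip force at its end, in the units of the state.
- state(): the state, without advancing time (a new reading comes with each control period).
- read_camera(name): name is "scene" or "top"; returns the picture (420x560x3 uint8, red, green, blue); there is no depth.
- camera_params(name): a dict with "fovy" (degrees; the focal length in pixels is half the picture's height over the tangent of half this angle, whatever the lens; pixels are square), "cx", "cy" (the principal point, pixels), "distortion" ([k1, k2, p1, p2, k3] as OpenCV has them; the pictures are not rectified), "cam_to_world" (4x4, takes a point from camera to world coordinates). Camera axes: x right, y up, looking along -z (the intrinsics and any distortion apply to the point x, -y, -z); pixel columns grow to the right and rows downward; lengths in m; the calibration is good to about 2 mm. A picture is of the moment at which its call begins. camera_params takes no time and is no camera call.
- sign_off(): hands the job in; it is judged then, once.
The state is a dict: "time": time; "joint_positions": joint angles; "qd": joint speeds; "tau": joint torques, N m; "tcp_pos": TCP position; "ee_rot": TCP orientation; "force": force on the tool from outside, world axes, zero at the start; "torque": the same for the moment, N m; "opening": finger opening in m; "grip_force": force on a finger pad.
Only numpy, scipy, OpenCV 4.12 (cv2) and the standard library are available. Lean on these libraries where they do the work, as an engineer would, in place of code of your own. Each camera call takes 0.05 s, during which the arm holds its last target. There are 200 camera calls.

### The job

Set up the little sieve tower on the shaker's receiving pan: from the bottom up, the fine-meshed sieve (the lowest) in the pan, the medium one on it, the coarse one (the tallest) on that, and the knobbed lid on top. Each piece must sit fully home, spigot in the mouth below it, upright and let go; leave the tape roll, the calculator, the tweezers and the rubber blower where they are.

Things in the scene. Friction and masses are not known exactly. Their poses are not given: they have to be found in the camera images.
- shaker: Sieve shaker, fixed: round grey base 124 mm across, 36 mm high, with a round open steel receiving pan upright in its centre inside a black ring. Origin: centre of the underside, on the pan's axis, z up. Pan 56 mm across outside, mouth 50 mm, rim 60 mm and inner floor 42 mm above the origin; a fully seated sieve's underside is 54 mm above the origin.
- sieve_fine: Steel sieve with the finest wire cloth (wires 3.4 mm apart) and the lowest wall: 30 mm high over all. Origin: centre of underside, z up its axis. Stands on a tapered spigot (48 mm across, 41 at the tip, 6 mm deep); above it a straight round wall 56 mm across (grip there), mouth 50 mm across, cloth 9 mm up. A piece seated in it has its underside 24 mm above this origin. About 0.1 kg.
- sieve_medium: Steel sieve with medium wire cloth (wires 7 mm apart), 38 mm high over all. Origin: centre of underside, z up its axis. Stands on a tapered spigot (48 mm across, 41 at the tip, 6 mm deep); above it a straight round wall 56 mm across (grip there), mouth 50 mm across, cloth 9 mm up. A piece seated in it has its underside 32 mm above this origin. About 0.12 kg.
- sieve_coarse: Steel sieve with the coarsest wire cloth (wires 12.5 mm apart) and the tallest wall: 46 mm high over all. Origin: centre of underside, z up its axis. Stands on a tapered spigot (48 mm across, 41 at the tip, 6 mm deep); above it a straight round wall 56 mm across (grip there), mouth 50 mm across, cloth 9 mm up. A piece seated in it has its underside 40 mm above this origin. About 0.14 kg.
- sieve_lid: Steel lid: a flat disc 56 mm across (6 to 11 mm above the underside) on the same tapered spigot (48 mm across, 6 mm deep), with a round upright knob 18 mm across in the middle, from 11 to 35 mm above the underside; take it by the knob. Origin at the centre of its underside, z up. About 0.11 kg.
- tape_roll: Bystander: roll of yellowish paper tape lying flat among the sieves, 75 mm across, 19 mm high, loose; origin at the centre of its underside. Leave it where it is.
- calculator: Bystander: desk calculator lying flat, 118 x 70 x 18 mm (x the long way), loose, on the other side of the bench from the shaker; origin at the centre of its underside. Leave it where it is.
- tweezers: Bystander: steel tweezers lying flat to the left of the sieves, 18 x 154 x 8 mm (y the long way), loose; origin at the centre of the underside. Leave them where they are.
- blower: Bystander: red-brown rubber bulb blower lying at the back, 54 x 131 x 54 mm (y the long way), loose; origin at the centre of the underside. Leave it where it is.
Mind the look-alikes: they are no part of the job. Leave any purple look-alike of the sieve_coarse alone.

How it is judged:
By the outcome, as a careful person would: the job done as asked, in the order asked, and still so for the second after the job is handed in, with the robot touching nothing.
It also fails if it takes over 99 s, if anything falls off the work surface, if the arm or the gripper's body presses on something with over 40 N, if the wrist force passes 120 N, or if a joint passes its speed limit or range.

## Working session

There is one attempt and no reset: what is moved stays moved. The work goes in short steps, Python scripts to look and compute and a tool call to move; the robot and the scene stay as the last step left them, time stands still between calls to the robot, and variables do not carry over. Pictures are saved under pics/ and viewed, at most 16 in all, crops included, and the job is handed in when it is done.

Besides the shell and the picture viewer there is one more tool, called after ">>>" by a JSON object that holds its "method" and its "body". carry_out: Moves the arm, as the interface text tells. Its arguments: {"type":"object","properties":{"increments":{"type":"array","items":{"type":"number"}},"grip_force":{"type":"number"}},"required":["increments"]}

```bash
mkdir -p pics
cat > h.py <<'E'
import numpy as np, cv2
from workcell import *
def K(n):
    p=camera_params(n); f=210/np.tan(np.radians(p["fovy"])/2)
    return np.array([[f,0,p["cx"]],[0,f,p["cy"]],[0,0,1.]]),np.array(p["distortion"],float),np.array(p["cam_to_world"],float)
def ray(n,uv):
    k,d,T=K(n); q=cv2.undistortPoints(np.array(uv,float).reshape(-1,1,2),k,d).reshape(-1,2)
    v=np.c_[q[:,0],-q[:,1],-np.ones(len(q))]@T[:3,:3].T
    return T[:3,3],v
def at(n,uv,z):
    c,v=ray(n,uv); return c+v*((z-c[2])/v[:,2])[:,None]
def proj(n,P):
    k,d,T=K(n); q=(np.atleast_2d(P)-T[:3,3])@T[:3,:3]; q=q*[1,-1,-1]
    return cv2.projectPoints(q,np.zeros(3),np.zeros(3),k,d)[0].reshape(-1,2)
def snap(n,f,crop=None,s=1):
    im=read_camera(n)[:,:,::-1]
    if crop: x0,y0,x1,y1=crop; im=im[y0:y1,x0:x1]
    cv2.imwrite("pics/"+f,cv2.resize(im,None,fx=s,fy=s,interpolation=cv2.INTER_CUBIC))
E
python3 -c "
from h import *
snap('top','t0.png',s=1.42);snap('scene','s0.png',s=1.42)
for n in('top','scene'):print(K(n))
print(state())"
```

```text
(array([[451.8870505 ,   0.        , 278.32351097],
       [  0.        , 451.8870505 , 212.44161679],
       [  0.        ,   0.        ,   1.        ]]), array([0.04876911, 0.        , 0.        , 0.        , 0.        ]), array([[-0.00989194,  0.99686612, -0.0784862 ,  0.55245609],
       [-0.99989496, -0.01069235, -0.00978443, -0.00353805],
       [-0.01059297,  0.07838117,  0.99686718,  1.21869215],
       [ 0.        ,  0.        ,  0.        ,  1.        ]]))
(array([[426.10746907,   0.        , 273.95842331],
       [  0.        , 426.10746907, 215.42227864],
       [  0.        ,   0.        ,   1.        ]]), array([-0.02936802,  0.        ,  0.        ,  0.        ,  0.        ]), array([[-0.58863164,  0.48083108, -0.64985712, -0.2190984 ],
       [-0.80808541, -0.37245041,  0.45637557,  0.58121537],
       [-0.02259999,  0.79377715,  0.60778867,  0.81738606],
       [ 0.        ,  0.        ,  0.        ,  1.        ]]))
{'time': 0.1, 'joint_positions': array([-1.32028805e+00,  5.27839739e-02,  1.40161992e+00, -1.24916816e-05,
        1.68863590e+00, -7.03285827e-02]), 'qd': array([-0.00068034, -0.00042717, -0.00207855,  0.00014196, -0.0011505 ,
        0.00044574]), 'tau': array([ 1.03328173e-03, -3.82579458e+01, -3.60987496e+01, -1.18687026e-04,
        4.73844048e-03,  1.88400173e-05]), 'tcp_pos': array([ 0.16549972, -0.49793936,  0.23055298]), 'ee_rot': array([ 9.87160392e-01,  1.59730516e-01, -7.12760606e-05, -7.20077503e-04]), 'force': array([ 0.0501428 ,  0.5658588 , -0.00144717]), 'torque': array([0.01511273, 0.05620543, 0.00499406]), 'grip_force': 0.0, 'opening': 0.08537811118112122}
```

View pics/t0.png

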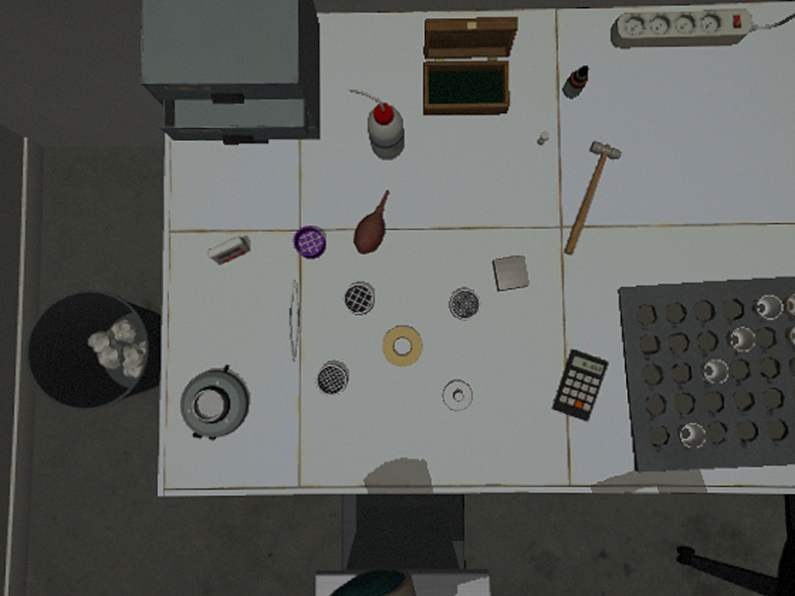

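View pics/s0.png

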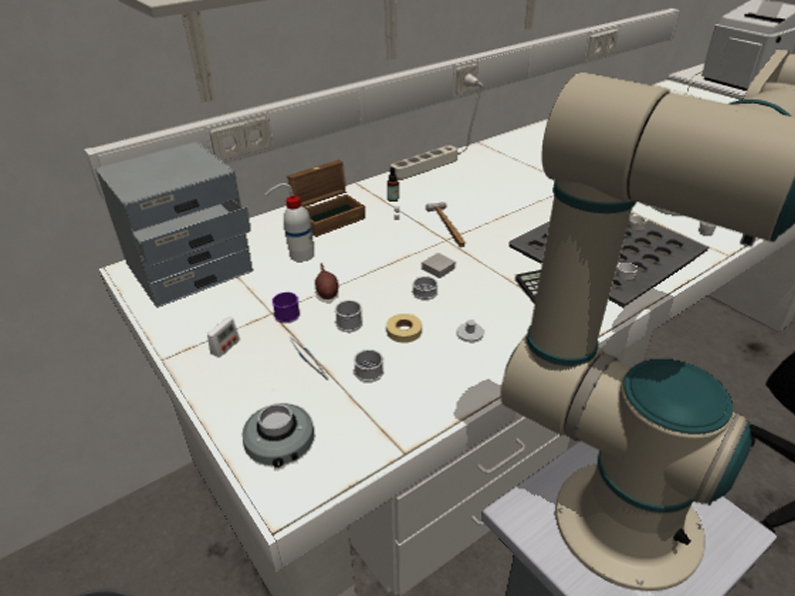

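Top view (enlarged pixels): shaker at about (210,403), three grey sieves at (360,298), (332,377) and (464,303), lid at (458,395), purple look-alike at (310,241), tape at (402,345). I'll enlarge the work area.

```bash
python3 -c "
from h import *
snap('top','t1.png',(210,185,350,290),5.7);snap('scene','s1.png',(160,185,350,325),4.2);snap('top','t2.png',(120,250,190,320),6)"
```

```text
(no output)
```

View pics/t1.png

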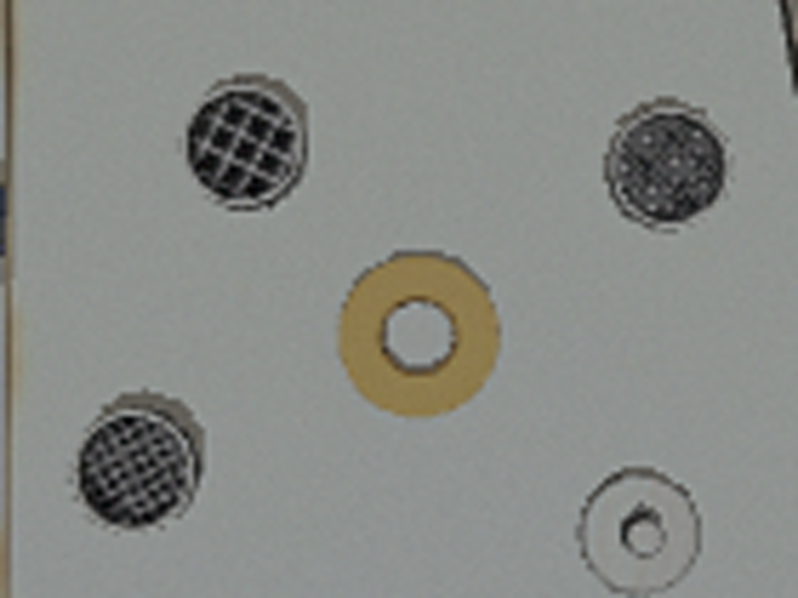

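View pics/t2.png

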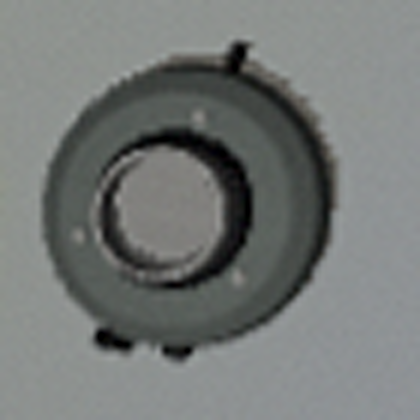

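View pics/s1.png

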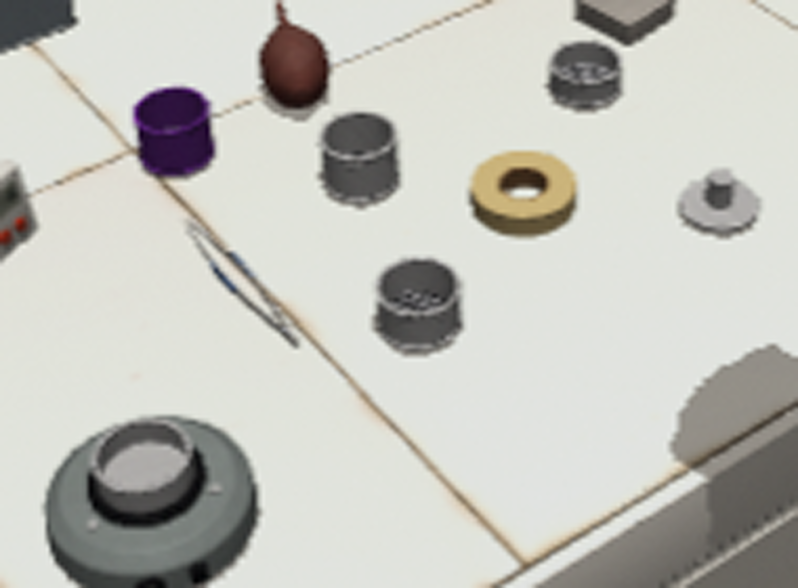

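Crop t1: the coarse sieve's rim is centred at about (242,145), medium (135,470), fine (668,165), the lid knob's top (646,536). In t2 the pan rim is near (160,207). In s1 the rims are at coarse (359,135), medium (418,287), fine (585,66), knob (720,176) and pan (143,455). Next I triangulate against the known heights.

```bash
cat > m.py <<'E'
from h import *
c=lambda p,o,s:(np.array(p)+.5)/s-.5+o
D={'coarse':((242,145),(359,135),.046),'medium':((135,470),(418,287),.038),'fine':((668,165),(585,66),.03),'knob':((646,536),(720,176),.035),'lid':((640,531),(719,205),.011),'pan':((160,207),(143,455),.06),'tape':((419,333),(523,186),.019)}
ims={n:cv2.resize(read_camera(n)[:,:,::-1],None,fx=6,fy=6,interpolation=cv2.INTER_CUBIC) for n in('top','scene')}
for k,(t,s,z) in D.items():
    t=c(t,*(((120,250),6) if k=='pan' else ((210,185),5.7))); s=c(s,(160,185),4.2)
    a=at('top',t,z)[0];b=at('scene',s,z)[0]
    c1,v1=ray('top',t);c2,v2=ray('scene',s);v1=v1[0];v2=v2[0]
    l=np.linalg.lstsq(np.c_[v1,-v2],c2-c1,rcond=None)[0]
    print(k,a[:2].round(4),b[:2].round(4),'tri z',(c1+v1*l[0])[2].round(4),(c2+v2*l[1])[2].round(4), z)
    m=(a+b)/2; th=np.linspace(0,2*np.pi,60)
    R={'tape':[(.0375,z)],'knob':[(.009,z)],'lid':[(.028,z)]}.get(k,[(.025,z),(.028,z)])
    for n in ims:
        for r,zz in R:
            q=proj(n,np.c_[m[0]+r*np.cos(th),m[1]+r*np.sin(th),0*th+zz]); q=((q+.5)*6-.5)
            cv2.polylines(ims[n],[(q*16).round().astype(int).reshape(-1,1,2)],True,(0,255,0) if r!=.025 else (0,0,255),1,cv2.LINE_AA,4)
cr=lambda n,u,v,w,h:cv2.resize(ims[n][int(6*(v-h)):int(6*(v+h)),int(6*(u-w)):int(6*(u+w))],(260,260))
T=[('coarse',252,210),('medium',233,267),('fine',327,213),('lid',322,278),('pan',147,285)]
S=[('coarse',245,220),('medium',259,255),('fine',299,203),('lid',331,231),('pan',195,295)]
o=np.vstack([np.hstack([cr('top',u,v,17,17) for _,u,v in T]),np.hstack([cr('scene',u,v,17,17) for _,u,v in S])])
cv2.imwrite('pics/o1.png',cv2.resize(o,(800,320),interpolation=cv2.INTER_AREA))
E
python3 m.py
```

```text
coarse [0.6518 0.0764] [0.653  0.0738] tri z 0.0481 0.0479 0.046
medium [0.5045 0.1264] [0.5039 0.1259] tri z 0.0379 0.0378 0.038
fine [ 0.6418 -0.1195] [ 0.638  -0.1193] tri z 0.0275 0.0276 0.03
knob [ 0.4724 -0.1058] [ 0.4727 -0.1064] tri z 0.0355 0.0355 0.035
lid [ 0.4731 -0.1051] [ 0.4704 -0.1052] tri z 0.0091 0.0093 0.011
pan [0.4651 0.3444] [0.4625 0.3424] tri z 0.0595 0.0589 0.06
tape [ 0.5656 -0.0036] [ 0.5631 -0.0035] tri z 0.0173 0.0173 0.019
```

View pics/o1.png

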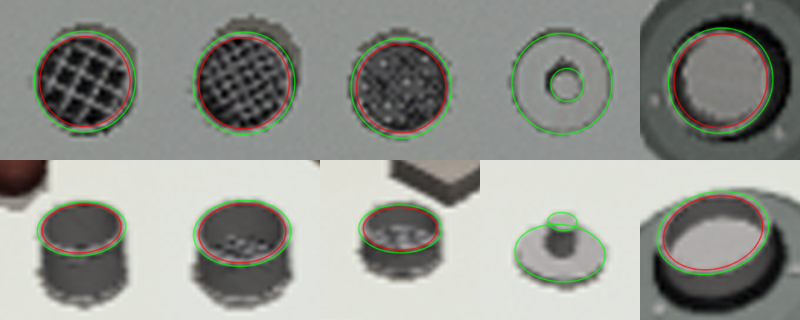

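The overlay fits well. The two cameras agree to about 3 mm and the triangulated heights match each piece's identity. I start moving towards the fine sieve.

The manual's scale: shifts go in shares of 0.6 m and turns go in shares of 60 degrees. Converting my numbers, 0.225 m / 0.6 = 0.375, -0.017 m / 0.6 = -0.0283, 40 degrees / 60 = 0.6667.

>>> {"method": "carry_out", "body": {"increments": [0.075,-0.0283,0,0.1333,-1,0.15,-0.0567,0,0.2667,-1,0.225,-0.0833,0,0.4,-1,0.3,-0.1117,0,0.5333,-1,0.375,-0.14,0,0.6667,-1], "grip_force": 40}}

```text
time: 0.85
tcp_pos: [0.3418, -0.3565, 0.2315]
ee_rot: [0.985, -0.173, 0.0, 0.0]
force: [1.3, -1.7, 0.5]
opening: 0.0855
grip_force: 0.0
```

```bash
cat > d.py <<'E'
import sys
from h import *
from scipy.spatial.transform import Rotation as R
P=dict(fine=(.640,-.119),medium=(.504,.126),coarse=(.652,.075),lid=(.4725,-.106),pan=(.464,.3435))
s=state(); M=R.from_quat(s['ee_rot']).as_matrix(); t=sys.argv[1]
xy=P[t] if t in P else [float(a) for a in t.split(',')]
w=np.array([*xy,float(sys.argv[2])])-s['tcp_pos']
y=np.degrees(np.arctan2(M[1,0],M[0,0]))
print('t',round(s['time'],2),'tcp',s['tcp_pos'].round(4),'yaw',y.round(2),'down',M[2,2].round(4),'F',s['force'].round(1),'open',round(s['opening'],4),'grip',round(s['grip_force'],1))
print('tool delta',(M.T@w).round(4))
E
python3 d.py fine .12
```

```text
t 0.85 tcp [ 0.3418 -0.3565  0.2315] yaw -19.98 down -1.0 F [ 1.3 -1.7  0.5] open 0.0855 grip 0.0
tool delta [ 0.1991 -0.3251  0.1115]
```

Converted, -0.195 m / 0.6 = -0.325, 0.12 m / 0.6 = 0.2, 10 degrees / 60 = 0.1667.

>>> {"method": "carry_out", "body": {"increments": [0.04,-0.065,0.0083,0.0333,-1,0.08,-0.13,0.0167,0.0667,-1,0.12,-0.195,0.0333,0.1,-1,0.16,-0.26,0.05,0.1333,-1,0.2,-0.325,0.0667,0.1667,-1]}}

```text
time: 1.35
tcp_pos: [0.5205, -0.2131, 0.191]
ee_rot: [0.967, -0.257, 0.0, 0.0]
force: [-0.4, -1.2, 1.3]
opening: 0.0855
grip_force: 0.0
```

>>> {"method": "carry_out", "body": {"increments": [0,0,0,0,-1,0,0,0,0,-1]}}

```text
time: 1.55
tcp_pos: [0.5195, -0.2138, 0.1907]
ee_rot: [0.967, -0.255, -0.001, 0.0]
force: [-0.6, 0.1, -0.5]
opening: 0.0854
grip_force: 0.0
```

```bash
python3 d.py fine .06
```

```text
t 1.55 tcp [ 0.5195 -0.2138  0.1907] yaw -29.54 down -1.0 F [-0.6  0.1 -0.5] open 0.0854 grip 0.0
tool delta [ 0.0583 -0.142   0.1306]
```

Converted, -0.142 m / 0.6 = -0.2367, 0.0583 m / 0.6 = 0.0972.

>>> {"method": "carry_out", "body": {"increments": [0.025,-0.06,0.0433,0,-1,0.05,-0.12,0.0867,0,-1,0.075,-0.18,0.1333,0,-1,0.0972,-0.2367,0.1833,0,-1,0.0972,-0.2367,0.2183,0,-1]}}

```text
time: 2.05
tcp_pos: [0.6412, -0.1183, 0.058]
ee_rot: [0.967, -0.255, -0.001, -0.0]
force: [-0.7, -0.3, 0.2]
opening: 0.0853
grip_force: 0.0
```

>>> {"method": "carry_out", "body": {"increments": [0,0,0,0,-1,0,0,0,0,-1]}}

```text
time: 2.25
tcp_pos: [0.6399, -0.1215, 0.0614]
ee_rot: [0.966, -0.257, 0.0, 0.0]
force: [0.5, -0.6, 0.2]
opening: 0.0855
grip_force: 0.0
```

```bash
python3 d.py fine .004; python3 -c "
from h import *
snap('scene','s2.png',(200,120,400,270),4)"
```

```text
t 2.25 tcp [ 0.6399 -0.1215  0.0614] yaw -29.75 down -1.0 F [ 0.5 -0.6  0.2] open 0.0855 grip 0.0
tool delta [-0.0012 -0.0022  0.0574]
```

View pics/s2.png

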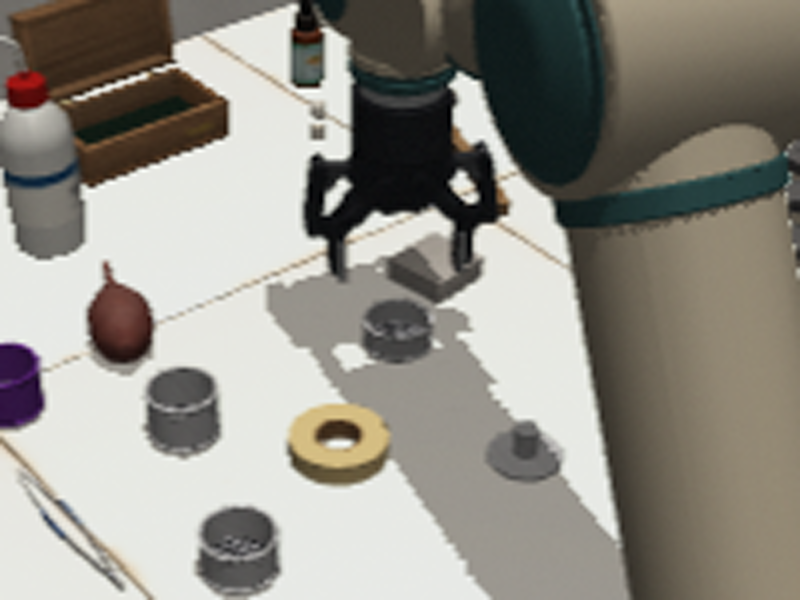

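The open gripper straddles the fine sieve, with the fingers at (340,270) and (462,262) and the rim at (397,318). I descend and grip.

>>> {"method": "carry_out", "body": {"increments": [-0.0017,-0.0017,0.0417,0,-1,-0.0017,-0.0017,0.075,0,-1,-0.0017,-0.0017,0.0933,0,-1,-0.0017,-0.0017,0.0933,0,-1,-0.0017,-0.0017,0.0933,0,0]}}

```text
time: 2.8
tcp_pos: [0.6405, -0.1193, 0.0062]
ee_rot: [0.967, -0.256, 0.001, 0.0]
force: [0.9, -1.0, 0.1]
opening: 0.0733
grip_force: 0.0
```

>>> {"method": "carry_out", "body": {"increments": [0,0,0,0,1,0,0,0,0,1,0,0,0,0,1,0,0,0,0,1,0,0,0,0,1]}}

```text
time: 3.3
tcp_pos: [0.641, -0.1191, 0.0065]
ee_rot: [0.967, -0.256, 0.002, 0.0]
force: [-1.5, -1.2, 6.3]
opening: 0.0553
grip_force: 43.6
```

```bash
python3 d.py fine .15
```

```text
t 3.3 tcp [ 0.641  -0.1191  0.0065] yaw -29.67 down -1.0 F [-1.5 -1.2  6.3] open 0.0553 grip 43.6
tool delta [-0.0004  0.0003 -0.1435]
```

Converted, -0.144 m / 0.6 = -0.24, -0.11 m / 0.6 = -0.1833.

>>> {"method": "carry_out", "body": {"increments": [0,0,-0.05,0,1,0,0,-0.1167,0,1,0,0,-0.1833,0,1,0,0,-0.24,0,1,0,0,-0.24,0,1]}}

```text
time: 3.8
tcp_pos: [0.6423, -0.1191, 0.1558]
ee_rot: [0.967, -0.256, 0.006, -0.0]
force: [0.3, -0.3, -0.2]
opening: 0.0551
grip_force: 42.9
```

```bash
python3 d.py pan .15
```

```text
t 3.8 tcp [ 0.6423 -0.1191  0.1558] yaw -29.65 down -0.9999 F [ 0.3 -0.3 -0.2] open 0.0551 grip 42.9
tool delta [-0.3839 -0.3138  0.0025]
```

Converted, -0.16 m / 0.6 = -0.2667, -0.131 m / 0.6 = -0.2183.

>>> {"method": "carry_out", "body": {"increments": [-0.0533,-0.0433,0,0,1,-0.1067,-0.0867,0,0,1,-0.16,-0.13,0,0,1,-0.2133,-0.175,0,0,1,-0.2667,-0.2183,0,0,1]}}

```text
time: 4.3
tcp_pos: [0.5644, 0.0759, 0.1475]
ee_rot: [0.967, -0.256, -0.0, 0.0]
force: [0.2, 0.9, -1.1]
opening: 0.0549
grip_force: 42.9
```

Converted, -0.16 m / 0.6 = -0.2667, -0.131 m / 0.6 = -0.2183.

>>> {"method": "carry_out", "body": {"increments": [-0.0533,-0.0433,0,0,1,-0.1067,-0.0867,0,0,1,-0.16,-0.13,0,0,1,-0.2133,-0.175,0,0,1,-0.2667,-0.2183,0,0,1]}}

```text
time: 4.8
tcp_pos: [0.4902, 0.2688, 0.1476]
ee_rot: [0.967, -0.256, -0.0, 0.0]
force: [0.6, 1.2, -1.6]
opening: 0.0548
grip_force: 42.9
```

Converted, -0.063 m / 0.6 = -0.105, -0.051 m / 0.6 = -0.085.

>>> {"method": "carry_out", "body": {"increments": [-0.0533,-0.0433,0,0,1,-0.105,-0.085,0,0,1,-0.105,-0.085,0,0,1,-0.105,-0.085,0,0,1]}}

```text
time: 5.2
tcp_pos: [0.4612, 0.3433, 0.1474]
ee_rot: [0.967, -0.255, -0.0, 0.001]
force: [0.7, -0.3, -1.6]
opening: 0.0552
grip_force: 42.9
```

```bash
python3 d.py pan .09; python3 -c "
from h import *
snap('scene','s3.png',(130,190,270,330),3);snap('top','t3.png',(100,230,200,330),4)
a=cv2.imread('pics/s3.png');b=cv2.resize(cv2.imread('pics/t3.png'),(375,420));cv2.imwrite('pics/c3.png',np.hstack([a,b]))"
```

```text
t 5.2 tcp [0.4612 0.3433 0.1474] yaw -29.55 down -1.0 F [ 0.7 -0.3 -1.6] open 0.0552 grip 42.9
tool delta [ 0.0024 -0.0016  0.0574]
```

View pics/c3.png

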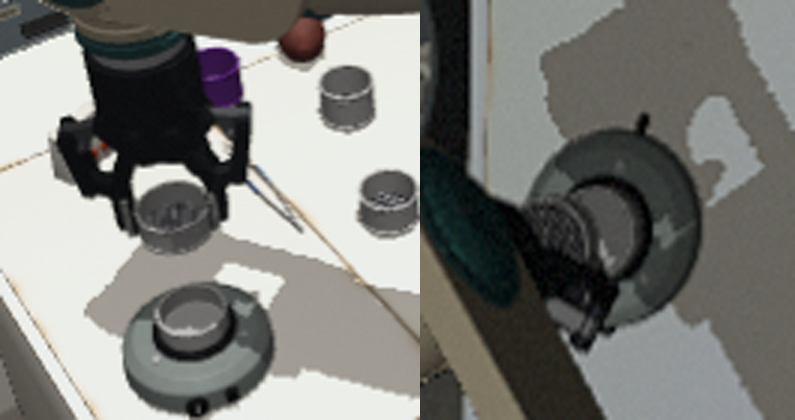

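Left (scene): the fine sieve hangs level between the fingers, rim centre about (176,206). The pan below is at (192,310).

```bash
python3 -c "
from h import *
print(at('scene',[(176.5/3-.33+130,206.5/3-.33+190),(192/3-.33+130,312/3-.33+190)],.171)[0], at('scene',[(192/3-.33+130,312/3-.33+190)],.06))"; python3 d.py pan .09
```

```text
[0.46111197 0.33881716 0.171     ] [[0.46041972 0.34349869 0.06      ]]
t 5.3 tcp [0.4621 0.3421 0.1478] yaw -29.71 down -1.0 F [-0.4  0.3 -0.2] open 0.0552 grip 42.9
tool delta [ 0.001  -0.0022  0.0577]
```

Converted, 0.072 m / 0.6 = 0.12, 0.06 m / 0.6 = 0.1.

>>> {"method": "carry_out", "body": {"increments": [0.0017,-0.0017,0.0333,0,1,0.0017,-0.0017,0.0667,0,1,0.0017,-0.0017,0.1,0,1,0.0017,-0.0017,0.12,0,1,0.0017,-0.0017,0.12,0,1]}}

```text
time: 5.8
tcp_pos: [0.4627, 0.3418, 0.0742]
ee_rot: [0.967, -0.257, -0.001, 0.001]
force: [-0.0, -1.1, -1.0]
opening: 0.0552
grip_force: 42.9
```

Converted, 0.014 m / 0.6 = 0.0233, 0.012 m / 0.6 = 0.02.

>>> {"method": "carry_out", "body": {"increments": [0,0,0.0067,0,1,0,0,0.0133,0,1,0,0,0.02,0,1,0,0,0.0233,0,1,0,0,0.0233,0,1]}}

```text
time: 6.3
tcp_pos: [0.4633, 0.3439, 0.0636]
ee_rot: [0.967, -0.256, 0.0, -0.001]
force: [-3.0, -1.1, 4.7]
opening: 0.0549
grip_force: 43.6
```

```bash
python3 d.py pan .059
```

```text
t 6.3 tcp [0.4633 0.3439 0.0636] yaw -29.64 down -1.0 F [-3.  -1.1  4.7] open 0.0549 grip 43.6
tool delta [0.0008 0.     0.0046]
```

Converted, 0.003 m / 0.6 = 0.005, 0.002 m / 0.6 = 0.0033.

>>> {"method": "carry_out", "body": {"increments": [0,0,0.0033,0,1,0,0,0.005,0,1,0,0,0.005,0,1]}}

```text
time: 6.6
tcp_pos: [0.4633, 0.3442, 0.0628]
ee_rot: [0.967, -0.256, 0.0, -0.001]
force: [-10.0, -3.4, 18.1]
opening: 0.0547
grip_force: 45.1
```

```bash
python3 d.py pan .059
```

```text
t 6.6 tcp [0.4633 0.3442 0.0628] yaw -29.64 down -1.0 F [-10.   -3.4  18.1] open 0.0547 grip 45.1
tool delta [0.001  0.0003 0.0038]
```

The taper is pushing the tool towards -x, so I ease that way and press again.

Converted, -0.003 m / 0.6 = -0.005, -0.001 m / 0.6 = -0.0017.

>>> {"method": "carry_out", "body": {"increments": [0,0,-0.005,0,1,-0.002,0.002,-0.005,0,1,-0.0028,0.0025,-0.0017,0,1,-0.0028,0.0025,0,0,1,-0.0028,0.0025,0,0,1]}}

```text
time: 7.1
tcp_pos: [0.4612, 0.3438, 0.0605]
ee_rot: [0.967, -0.256, 0.0, -0.001]
force: [-2.5, 3.2, 7.9]
opening: 0.0549
grip_force: 43.9
```

```bash
python3 d.py pan .059
```

```text
t 7.1 tcp [0.4612 0.3438 0.0605] yaw -29.63 down -1.0 F [-2.5  3.2  7.9] open 0.0549 grip 43.9
tool delta [ 0.0026 -0.0011  0.0015]
```

>>> {"method": "carry_out", "body": {"increments": [-0.0013,-0.0007,0,0,1,-0.0013,-0.0007,0.0017,0,1,-0.0013,-0.0007,0.0017,0,1]}}

```text
time: 7.4
tcp_pos: [0.4613, 0.3439, 0.0605]
ee_rot: [0.967, -0.256, 0.001, -0.001]
force: [-4.1, -2.6, 13.8]
opening: 0.0555
grip_force: 44.6
```

Converted, -0.005 m / 0.6 = -0.0083.

>>> {"method": "carry_out", "body": {"increments": [0,0,0,0,0,0,0,0,0,-1,0,0,0,0,-1,0,0,0,0,-1,0,0,-0.0083,0,-1]}}

```text
time: 7.9
tcp_pos: [0.4599, 0.3431, 0.0621]
ee_rot: [0.967, -0.256, -0.001, 0.001]
force: [1.1, 0.1, 0.5]
opening: 0.0853
grip_force: 0.0
```

Converted, -0.1 m / 0.6 = -0.1667, -0.07 m / 0.6 = -0.1167.

>>> {"method": "carry_out", "body": {"increments": [0,0,-0.05,0,-1,0,0,-0.1167,0,-1,0,0,-0.1667,0,-1,0,0,-0.1667,0,-1]}}

```text
time: 8.3
tcp_pos: [0.4624, 0.3448, 0.1692]
ee_rot: [0.967, -0.256, 0.003, -0.004]
force: [1.1, 0.3, 0.9]
opening: 0.0851
grip_force: 0.0
```

```bash
python3 d.py medium .15; python3 -c "
from h import *
snap('scene','s4.png',(155,255,235,325),6)"
```

```text
t 8.3 tcp [0.4624 0.3448 0.1692] yaw -29.66 down -1.0 F [1.1 0.3 0.9] open 0.0851 grip 0.0
tool delta [0.1443 0.1697 0.0184]
```

View pics/s4.png

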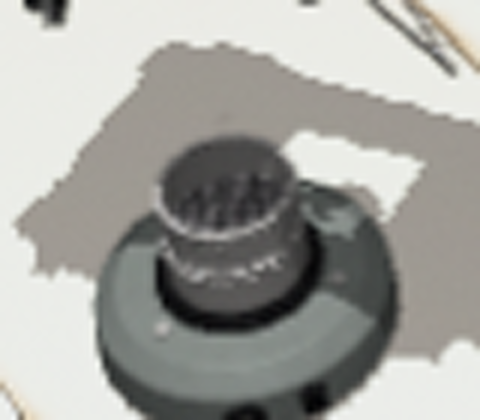

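The fine sieve stands upright in the pan, rim centre about (229,187) and the seam tight all round. Next is the medium sieve.

Converted, 0.154 m / 0.6 = 0.2567, 0.13 m / 0.6 = 0.2167, -40 degrees / 60 = -0.6667.

>>> {"method": "carry_out", "body": {"increments": [0.0433,0.0517,0,-0.1333,-1,0.0867,0.1033,0,-0.2667,-1,0.13,0.155,0,-0.4,-1,0.1733,0.2067,0,-0.5333,-1,0.2167,0.2567,0,-0.6667,-1]}}

```text
time: 8.85
tcp_pos: [0.4966, 0.1436, 0.1618]
ee_rot: [0.996, 0.093, -0.001, 0.0]
force: [0.2, -1.0, -0.0]
opening: 0.0856
grip_force: 0.0
```

Converted, 0.04 m / 0.6 = 0.0667, 0.03 m / 0.6 = 0.05, -40 degrees / 60 = -0.6667.

>>> {"method": "carry_out", "body": {"increments": [0,0,0,-0.1333,-1,0,0,0.0167,-0.2667,-1,0,0,0.0333,-0.4,-1,0,0,0.05,-0.5333,-1,0,0,0.0667,-0.6667,-1]}}

```text
time: 9.35
tcp_pos: [0.4965, 0.1451, 0.1213]
ee_rot: [0.904, 0.428, -0.001, -0.0]
force: [-0.2, -0.7, -0.3]
opening: 0.0856
grip_force: 0.0
```

Converted, -10 degrees / 60 = -0.1667.

>>> {"method": "carry_out", "body": {"increments": [0,0,0,-0.1333,-1,0,0,0,-0.1667,-1,0,0,0,-0.1667,-1]}}

```text
time: 9.65
tcp_pos: [0.4966, 0.1452, 0.1218]
ee_rot: [0.865, 0.503, -0.001, -0.0]
force: [0.4, -0.4, 0.3]
opening: 0.0853
grip_force: 0.0
```

```bash
python3 d.py medium .065; python3 -c "
from h import *
print(at('scene',[(229.5/6-.5+155,187.5/6-.5+255)],.084)); print(state()['joint_positions'])"
```

```text
t 9.65 tcp [0.4966 0.1452 0.1218] yaw 60.34 down -1.0 F [ 0.4 -0.4  0.3] open 0.0853 grip 0.0
tool delta [-0.0129  0.0161  0.0568]
[[0.46239456 0.34116249 0.084     ]]
[ 2.13175164e-01  9.58198387e-02  1.57553148e+00 -1.60799406e-04
  1.47282094e+00  7.30814676e-01]
```

Converted, 0.112 m / 0.6 = 0.1867, 0.0161 m / 0.6 = 0.0268.

>>> {"method": "carry_out", "body": {"increments": [-0.0215,0.0268,0.05,0,-1,-0.0215,0.0268,0.1,0,-1,-0.0215,0.0268,0.15,0,-1,-0.0215,0.0268,0.185,0,-1,-0.0215,0.0268,0.1867,0,-1]}}

```text
time: 10.15
tcp_pos: [0.5021, 0.1257, 0.0074]
ee_rot: [0.865, 0.502, -0.004, -0.001]
force: [-0.5, 0.2, 0.0]
opening: 0.0856
grip_force: 0.0
```

>>> {"method": "carry_out", "body": {"increments": [0,0,0,0,-0.3,0,0,0,0,0.2,0,0,0,0,1,0,0,0,0,1,0,0,0,0,1]}}

```text
time: 10.65
tcp_pos: [0.5061, 0.1265, 0.0132]
ee_rot: [0.865, 0.502, 0.002, 0.001]
force: [0.7, 0.1, 6.4]
opening: 0.0558
grip_force: 43.1
```

>>> {"method": "carry_out", "body": {"increments": [0,0,0,0,1,0,0,0,0,1]}}

```text
time: 10.85
tcp_pos: [0.5061, 0.1265, 0.0132]
ee_rot: [0.865, 0.502, 0.002, 0.001]
force: [-0.2, 0.4, 6.1]
opening: 0.0554
grip_force: 43.1
```

```bash
python3 d.py medium .2
```

```text
t 10.85 tcp [0.5061 0.1265 0.0132] yaw 60.33 down -1.0 F [-0.2  0.4  6.1] open 0.0554 grip 43.1
tool delta [-0.0011 -0.0011 -0.1868]
```

Converted, -0.137 m / 0.6 = -0.2283, -0.11 m / 0.6 = -0.1833.

>>> {"method": "carry_out", "body": {"increments": [0,0,-0.05,0,1,0,0,-0.1167,0,1,0,0,-0.1833,0,1,0,0,-0.2283,0,1,0,0,-0.2283,0,1]}}

```text
time: 11.35
tcp_pos: [0.5071, 0.1266, 0.1536]
ee_rot: [0.865, 0.503, 0.004, 0.002]
force: [-0.0, 0.8, -1.8]
opening: 0.0553
grip_force: 43.3
```

>>> {"method": "carry_out", "body": {"increments": [0,0,0,0,1]}}

```text
time: 11.45
tcp_pos: [0.5048, 0.1262, 0.1483]
ee_rot: [0.865, 0.503, 0.0, 0.0]
force: [-0.2, -0.3, -1.9]
opening: 0.0553
grip_force: 43.2
```

```bash
python3 d.py .461,.344 .15
```

```text
t 11.45 tcp [0.5048 0.1262 0.1483] yaw 60.34 down -1.0 F [-0.2 -0.3 -1.9] open 0.0553 grip 43.2
tool delta [ 0.1676 -0.1459 -0.0017]
```

Converted, 0.1676 m / 0.6 = 0.2793, -0.1459 m / 0.6 = -0.2432.

>>> {"method": "carry_out", "body": {"increments": [0.055,-0.0483,0,0,1,0.1117,-0.0967,0,0,1,0.1667,-0.145,0,0,1,0.2233,-0.195,0,0,1,0.2793,-0.2432,0,0,1]}}

```text
time: 11.95
tcp_pos: [0.4595, 0.3452, 0.1458]
ee_rot: [0.865, 0.503, -0.002, 0.0]
force: [0.9, -1.1, -0.7]
opening: 0.0552
grip_force: 43.2
```

>>> {"method": "carry_out", "body": {"increments": [0,0,0,0,1,0,0,0,0,1]}}

```text
time: 12.15
tcp_pos: [0.4599, 0.3442, 0.1458]
ee_rot: [0.864, 0.503, -0.002, 0.0]
force: [0.2, 0.1, -2.3]
opening: 0.0555
grip_force: 43.2
```

```bash
python3 d.py .461,.344 .10; python3 -c "
from h import *
snap('scene','s5.png',(130,200,260,325),5)"
```

```text
t 12.15 tcp [0.4599 0.3442 0.1458] yaw 60.44 down -1.0 F [ 0.2  0.1 -2.3] open 0.0555 grip 43.2
tool delta [0.0006 0.0011 0.0458]
```

View pics/s5.png

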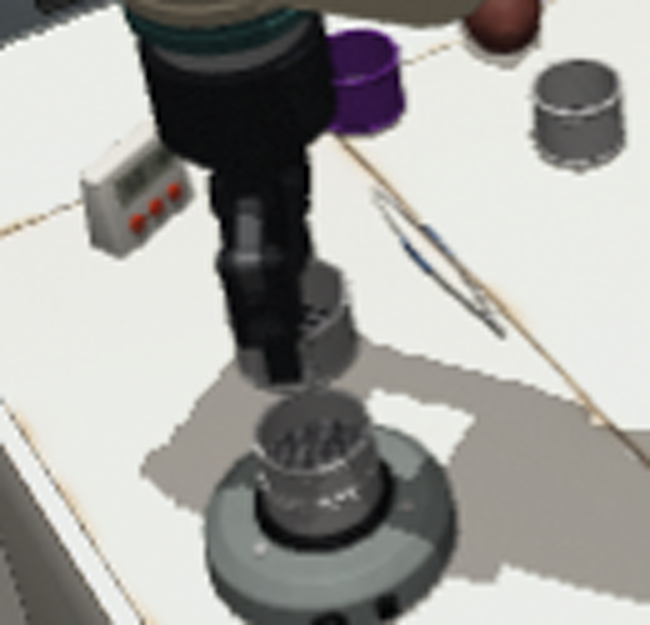

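The medium sieve is held level at about (298,320), above the fine sieve's mouth at (313,435). I lower it.

>>> {"method": "carry_out", "body": {"increments": [0.0008,0.0017,0.0333,0,1,0.0008,0.0017,0.0583,0,1,0.0008,0.0017,0.0767,0,1,0.0008,0.0017,0.0833,0,1,0.0008,0.0017,0.0833,0,1]}}

```text
time: 12.7
tcp_pos: [0.462, 0.3435, 0.0975]
ee_rot: [0.865, 0.502, -0.001, 0.0]
force: [-0.1, -0.3, -0.9]
opening: 0.0553
grip_force: 43.2
```

Converted, 0.005 m / 0.6 = 0.0083, 0.004 m / 0.6 = 0.0067.

>>> {"method": "carry_out", "body": {"increments": [0,0,0.0033,0,1,0,0,0.0067,0,1,0,0,0.0083,0,1,0,0,0.0083,0,1]}}

```text
time: 13.1
tcp_pos: [0.4622, 0.3441, 0.0933]
ee_rot: [0.865, 0.503, 0.0, 0.0]
force: [0.3, -0.1, -1.5]
opening: 0.0552
grip_force: 43.2
```

```bash
python3 d.py .461,.344 .091
```

```text
t 13.1 tcp [0.4622 0.3441 0.0933] yaw 60.34 down -1.0 F [ 0.3 -0.1 -1.5] open 0.0552 grip 43.2
tool delta [-0.0006 -0.001   0.0023]
```

Converted, 0.005 m / 0.6 = 0.0083, 0.004 m / 0.6 = 0.0067.

>>> {"method": "carry_out", "body": {"increments": [-0.0007,-0.0012,0.0033,0,1,-0.0007,-0.0012,0.0067,0,1,-0.0007,-0.0012,0.0083,0,1,-0.0007,-0.0012,0.0083,0,1]}}

```text
time: 13.5
tcp_pos: [0.4617, 0.3443, 0.0911]
ee_rot: [0.865, 0.503, 0.001, 0.0]
force: [-6.1, -4.9, 14.0]
opening: 0.0553
grip_force: 44.6
```

```bash
python3 d.py .461,.344 .091
```

```text
t 13.5 tcp [0.4617 0.3443 0.0911] yaw 60.34 down -1.0 F [-6.1 -4.9 14. ] open 0.0553 grip 44.6
tool delta [-0.0006 -0.0004  0.0001]
```

Converted, -0.001 m / 0.6 = -0.0017, -0.0004 m / 0.6 = -0.0007.

>>> {"method": "carry_out", "body": {"increments": [-0.0013,-0.0007,-0.0017,0,1,-0.0013,-0.0007,0.0017,0,1,-0.0013,-0.0007,0.0017,0,1]}}

```text
time: 13.8
tcp_pos: [0.4616, 0.3443, 0.0911]
ee_rot: [0.865, 0.503, 0.002, -0.0]
force: [-4.8, -3.8, 18.0]
opening: 0.0555
grip_force: 44.9
```

```bash
python3 d.py .461,.344 .091
```

```text
t 13.8 tcp [0.4616 0.3443 0.0911] yaw 60.34 down -1.0 F [-4.8 -3.8 18. ] open 0.0555 grip 44.9
tool delta [-0.0005 -0.0004  0.0001]
```

Converted, -0.005 m / 0.6 = -0.0083, -0.002 m / 0.6 = -0.0033.

>>> {"method": "carry_out", "body": {"increments": [0,0,-0.0033,0,0,0,0,-0.0033,0,-1,0,0,-0.0033,0,-1,0,0,-0.0033,0,-1,0,0,-0.0083,0,-1]}}

```text
time: 14.3
tcp_pos: [0.4602, 0.3432, 0.0914]
ee_rot: [0.865, 0.503, -0.001, 0.0]
force: [-0.5, 0.0, -0.4]
opening: 0.0856
grip_force: 0.0
```

Converted, -0.08 m / 0.6 = -0.1333, -0.06 m / 0.6 = -0.1.

>>> {"method": "carry_out", "body": {"increments": [0,0,-0.05,0,-1,0,0,-0.1,0,-1,0,0,-0.1333,0,-1,0,0,-0.1333,0,-1]}}

```text
time: 14.7
tcp_pos: [0.4619, 0.3444, 0.1761]
ee_rot: [0.865, 0.503, 0.003, -0.0]
force: [0.2, 0.3, 0.3]
opening: 0.0855
grip_force: 0.0
```

```bash
python3 d.py coarse .15; python3 -c "
from h import *
snap('scene','s6.png',(155,245,235,325),6)"
```

```text
t 14.7 tcp [0.4619 0.3444 0.1761] yaw 60.34 down -1.0 F [0.2 0.3 0.3] open 0.0855 grip 0.0
tool delta [-0.1401  0.2985  0.0262]
```

View pics/s6.png

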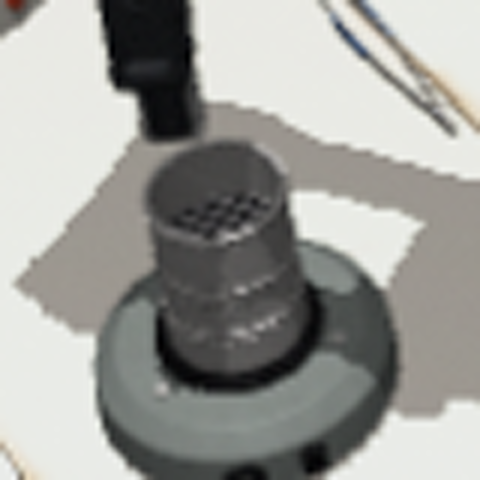

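The medium sieve is home, rim centre about (217,190) and both seams even. Next is the coarse sieve.

Converted, 0.19 m / 0.6 = 0.3167, 0.152 m / 0.6 = 0.2533, 40 degrees / 60 = 0.6667.

>>> {"method": "carry_out", "body": {"increments": [-0.03,0.0633,0,0.1333,-1,-0.06,0.1267,0,0.2667,-1,-0.09,0.19,0,0.4,-1,-0.12,0.2533,0,0.5333,-1,-0.15,0.3167,0,0.6667,-1]}}

```text
time: 15.25
tcp_pos: [0.5813, 0.1696, 0.1702]
ee_rot: [0.985, 0.174, -0.002, 0.0]
force: [-0.1, 0.3, 0.6]
opening: 0.0852
grip_force: 0.0
```

>>> {"method": "carry_out", "body": {"increments": [0,0,0,0,-1,0,0,0,0,-1]}}

```text
time: 15.45
tcp_pos: [0.5808, 0.1704, 0.1702]
ee_rot: [0.984, 0.176, -0.002, -0.0]
force: [0.5, 0.3, 1.0]
opening: 0.0853
grip_force: 0.0
```

```bash
python3 d.py coarse .10
```

```text
t 15.45 tcp [0.5808 0.1704 0.1702] yaw 20.28 down -1.0 F [0.5 0.3 1. ] open 0.0853 grip 0.0
tool delta [0.0339 0.1142 0.07  ]
```

Converted, 0.1142 m / 0.6 = 0.1903, 0.07 m / 0.6 = 0.1167.

>>> {"method": "carry_out", "body": {"increments": [0.0183,0.0633,0.0333,0,-1,0.0367,0.1267,0.075,0,-1,0.0565,0.1903,0.1167,0,-1,0.0565,0.1903,0.1167,0,-1,0.0565,0.1903,0.1167,0,-1]}}

```text
time: 15.95
tcp_pos: [0.6517, 0.0767, 0.1003]
ee_rot: [0.984, 0.177, -0.002, -0.0]
force: [0.1, -0.3, 0.7]
opening: 0.0856
grip_force: 0.0
```

```bash
python3 d.py coarse .016; python3 -c "
from h import *
snap('scene','s7.png',(190,140,310,250),5)"
```

```text
t 15.95 tcp [0.6517 0.0767 0.1003] yaw 20.39 down -1.0 F [ 0.1 -0.3  0.7] open 0.0856 grip 0.0
tool delta [-0.      0.0018  0.0843]
```

View pics/s7.png

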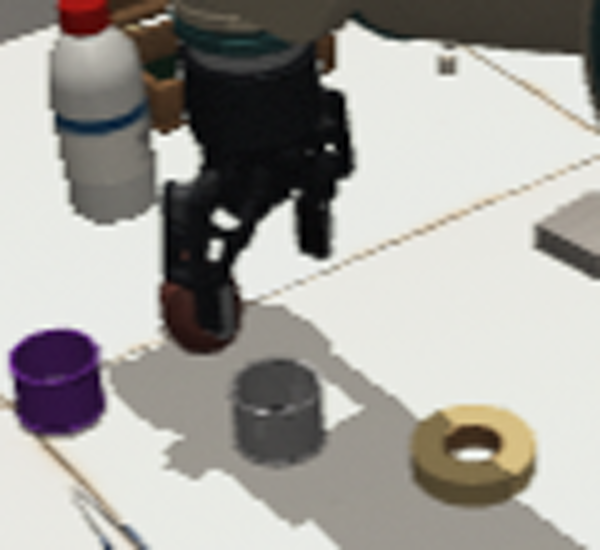

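The fingertips at (212,335) and (315,255) straddle the coarse sieve at (277,387), clear of the blower. I descend and grip.

Converted, 0.083 m / 0.6 = 0.1383, 0.075 m / 0.6 = 0.125.

>>> {"method": "carry_out", "body": {"increments": [0,0.003,0.05,0,-1,0,0.003,0.0917,0,-1,0,0.003,0.125,0,-1,0,0.003,0.1383,0,-1,0,0.003,0.1383,0,-1]}}

```text
time: 16.5
tcp_pos: [0.6527, 0.0756, 0.0192]
ee_rot: [0.984, 0.177, -0.0, -0.0]
force: [0.1, -0.2, -0.0]
opening: 0.085
grip_force: 0.0
```

>>> {"method": "carry_out", "body": {"increments": [0,0,0,0,-0.3,0,0,0,0,0.2,0,0,0,0,1,0,0,0,0,1,0,0,0,0,1]}}

```text
time: 17.0
tcp_pos: [0.6545, 0.0746, 0.0217]
ee_rot: [0.984, 0.177, 0.002, 0.0]
force: [-1.5, 0.2, 6.6]
opening: 0.0552
grip_force: 43.2
```

>>> {"method": "carry_out", "body": {"increments": [0,0,0,0,1,0,0,0,0,1]}}

```text
time: 17.2
tcp_pos: [0.6545, 0.0746, 0.0217]
ee_rot: [0.984, 0.177, 0.002, 0.0]
force: [-0.9, 2.0, 7.2]
opening: 0.0551
grip_force: 43.2
```

```bash
python3 d.py coarse .2
```

```text
t 17.2 tcp [0.6545 0.0746 0.0217] yaw 20.35 down -1.0 F [-0.9  2.   7.2] open 0.0551 grip 43.2
tool delta [-0.0016 -0.0011 -0.1783]
```

Converted, -0.178 m / 0.6 = -0.2967, -0.11 m / 0.6 = -0.1833.

>>> {"method": "carry_out", "body": {"increments": [0,0,-0.05,0,1,0,0,-0.1167,0,1,0,0,-0.1833,0,1,0,0,-0.25,0,1,0,0,-0.2967,0,1]}}

```text
time: 17.7
tcp_pos: [0.6538, 0.0742, 0.2012]
ee_rot: [0.984, 0.176, 0.002, 0.0]
force: [0.5, -1.2, -1.7]
opening: 0.0551
grip_force: 43.1
```

>>> {"method": "carry_out", "body": {"increments": [0,0,0,0,1,0,0,0,0,1]}}

```text
time: 17.9
tcp_pos: [0.6533, 0.0742, 0.1971]
ee_rot: [0.984, 0.177, 0.0, 0.0]
force: [0.4, -0.5, -2.4]
opening: 0.0552
grip_force: 43.1
```

```bash
python3 d.py .4612,.3438 .195
```

```text
t 17.9 tcp [0.6533 0.0742 0.1971] yaw 20.34 down -1.0 F [ 0.4 -0.5 -2.4] open 0.0552 grip 43.1
tool delta [-0.0864 -0.3195  0.002 ]
```

Converted, -0.2 m / 0.6 = -0.3333, -0.16 m / 0.6 = -0.2667.

>>> {"method": "carry_out", "body": {"increments": [-0.0183,-0.0667,0,0,1,-0.0367,-0.1333,0,0,1,-0.055,-0.2,0,0,1,-0.0733,-0.2667,0,0,1,-0.09,-0.3333,0,0,1]}}

```text
time: 18.4
tcp_pos: [0.531, 0.2438, 0.1943]
ee_rot: [0.984, 0.176, -0.002, 0.0]
force: [-0.0, -0.2, -1.2]
opening: 0.0552
grip_force: 43.2
```

>>> {"method": "carry_out", "body": {"increments": [-0.0183,-0.0667,0,0,1,-0.0367,-0.1333,0,0,1,-0.054,-0.1992,0,0,1,-0.054,-0.1992,0,0,1,-0.054,-0.1992,0,0,1]}}

```text
time: 18.9
tcp_pos: [0.4602, 0.3438, 0.195]
ee_rot: [0.984, 0.177, -0.002, 0.001]
force: [0.3, -0.5, -1.8]
opening: 0.0554
grip_force: 43.3
```

```bash
python3 d.py .4612,.3438 .1317
```

```text
t 18.9 tcp [0.4602 0.3438 0.195 ] yaw 20.44 down -1.0 F [ 0.3 -0.5 -1.8] open 0.0554 grip 43.3
tool delta [0.0012 0.0003 0.0633]
```

Converted, 0.056 m / 0.6 = 0.0933, 0.001 m / 0.6 = 0.0017.

>>> {"method": "carry_out", "body": {"increments": [0.0017,0,0.0333,0,1,0.0017,0,0.0667,0,1,0.0017,0,0.0867,0,1,0.0017,0,0.0933,0,1,0.0017,0,0.0933,0,1]}}

```text
time: 19.4
tcp_pos: [0.4623, 0.3435, 0.1406]
ee_rot: [0.984, 0.176, -0.001, 0.0]
force: [0.3, 0.5, -0.6]
opening: 0.0549
grip_force: 43.3
```

Converted, 0.006 m / 0.6 = 0.01, 0.004 m / 0.6 = 0.0067.

>>> {"method": "carry_out", "body": {"increments": [0,0,0.0033,0,1,0,0,0.0067,0,1,0,0,0.01,0,1,0,0,0.01,0,1]}}

```text
time: 19.8
tcp_pos: [0.4621, 0.3442, 0.1352]
ee_rot: [0.984, 0.177, -0.0, 0.0]
force: [0.8, 0.5, -1.8]
opening: 0.0552
grip_force: 43.3
```

```bash
python3 d.py .4612,.3438 .1317
```

```text
t 19.8 tcp [0.4621 0.3442 0.1352] yaw 20.34 down -1.0 F [ 0.8  0.5 -1.8] open 0.0552 grip 43.3
tool delta [-0.001   0.0001  0.0035]
```

Converted, 0.006 m / 0.6 = 0.01, 0.005 m / 0.6 = 0.0083.

>>> {"method": "carry_out", "body": {"increments": [-0.0013,0,0.0033,0,1,-0.0013,0,0.0067,0,1,-0.0013,0,0.0083,0,1,-0.0013,0,0.01,0,1,-0.0013,0,0.01,0,1]}}

```text
time: 20.3
tcp_pos: [0.4618, 0.3442, 0.1317]
ee_rot: [0.984, 0.177, 0.001, -0.0]
force: [-3.9, -2.0, 9.8]
opening: 0.055
grip_force: 44.4
```

```bash
python3 d.py .4612,.3438 .1317
```

```text
t 20.3 tcp [0.4618 0.3442 0.1317] yaw 20.34 down -1.0 F [-3.9 -2.   9.8] open 0.055 grip 44.4
tool delta [-0.0007  0.0001 -0.    ]
```

Converted, 0.002 m / 0.6 = 0.0033, -0.0006 m / 0.6 = -0.001.

>>> {"method": "carry_out", "body": {"increments": [-0.001,0,0,0,1,-0.001,0,0.0033,0,1,-0.001,0,0.0033,0,1]}}

```text
time: 20.6
tcp_pos: [0.4619, 0.3442, 0.1316]
ee_rot: [0.984, 0.177, 0.002, -0.001]
force: [-4.6, -4.6, 18.5]
opening: 0.0554
grip_force: 45.2
```

Converted, -0.006 m / 0.6 = -0.01, -0.003 m / 0.6 = -0.005.

>>> {"method": "carry_out", "body": {"increments": [0,0,-0.005,0,0,0,0,-0.005,0,-1,0,0,-0.005,0,-1,0,0,-0.005,0,-1,0,0,-0.01,0,-1]}}

```text
time: 21.1
tcp_pos: [0.4605, 0.3435, 0.1325]
ee_rot: [0.984, 0.177, -0.001, 0.0]
force: [0.1, 0.5, -0.7]
opening: 0.0857
grip_force: 0.0
```

Converted, -0.09 m / 0.6 = -0.15, -0.06 m / 0.6 = -0.1.

>>> {"method": "carry_out", "body": {"increments": [0,0,-0.05,0,-1,0,0,-0.1,0,-1,0,0,-0.15,0,-1,0,0,-0.15,0,-1]}}

```text
time: 21.5
tcp_pos: [0.4623, 0.3447, 0.2288]
ee_rot: [0.984, 0.177, 0.004, -0.002]
force: [0.3, 0.8, -0.3]
opening: 0.0852
grip_force: 0.0
```

```bash
python3 d.py lid .2; python3 -c "
from h import *
snap('scene','s8.png',(155,230,235,325),6)"
```

```text
t 21.5 tcp [0.4623 0.3447 0.2288] yaw 20.34 down -1.0 F [ 0.3  0.8 -0.3] open 0.0852 grip 0.0
tool delta [-0.1473  0.4262  0.0267]
```

View pics/s8.png

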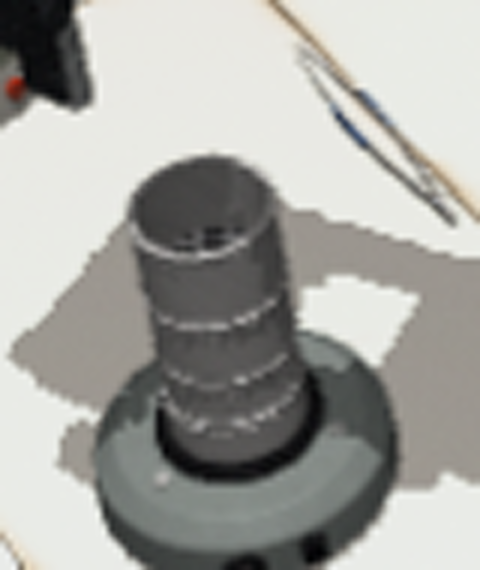

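The three sieves stand straight and the coarse rim is at (204,206) with even seams. Next is the lid.

Converted, 0.213 m / 0.6 = 0.355, 0.17 m / 0.6 = 0.2833.

>>> {"method": "carry_out", "body": {"increments": [-0.025,0.0717,0,0,-1,-0.05,0.1417,0,0,-1,-0.0733,0.2133,0,0,-1,-0.0983,0.2833,0,0,-1,-0.1233,0.355,0,0,-1]}}

```text
time: 22.05
tcp_pos: [0.4647, 0.1166, 0.2219]
ee_rot: [0.984, 0.177, -0.001, 0.0]
force: [0.7, 0.5, -0.2]
opening: 0.0856
grip_force: 0.0
```

>>> {"method": "carry_out", "body": {"increments": [-0.025,0.0717,0.0333,0,-1,-0.05,0.1417,0.0667,0,-1,-0.0733,0.2133,0.1,0,-1,-0.0983,0.2833,0.1333,0,-1,-0.1222,0.355,0.1667,0,-1]}}

```text
time: 22.55
tcp_pos: [0.4698, -0.1085, 0.1214]
ee_rot: [0.984, 0.177, -0.001, -0.0]
force: [0.6, 0.6, 0.1]
opening: 0.0854
grip_force: 0.0
```

>>> {"method": "carry_out", "body": {"increments": [0,0,0,0,-1,0,0,0,0,-1]}}

```text
time: 22.75
tcp_pos: [0.4698, -0.1074, 0.1217]
ee_rot: [0.984, 0.175, -0.001, -0.001]
force: [0.3, -0.2, 0.5]
opening: 0.0853
grip_force: 0.0
```

```bash
python3 d.py lid .015
```

```text
t 22.75 tcp [ 0.4698 -0.1074  0.1217] yaw 20.21 down -1.0 F [ 0.3 -0.2  0.5] open 0.0853 grip 0.0
tool delta [ 0.0032 -0.0002  0.1067]
```

Converted, 0.104 m / 0.6 = 0.1733, 0.0032 m / 0.6 = 0.0053.

>>> {"method": "carry_out", "body": {"increments": [0.0053,0,0.05,0,-1,0.0053,0,0.1,0,-1,0.0053,0,0.15,0,-1,0.0053,0,0.1733,0,-1,0.0053,0,0.1733,0,-1]}}

```text
time: 23.25
tcp_pos: [0.4727, -0.1045, 0.0178]
ee_rot: [0.984, 0.177, -0.002, -0.001]
force: [0.2, -0.0, -0.2]
opening: 0.0854
grip_force: 0.0
```

>>> {"method": "carry_out", "body": {"increments": [0,0,0,0,-0.3,0,0,0,0,0.2,0,0,0,0,0.5,0,0,0,0,1,0,0,0,0,1]}}

```text
time: 23.75
tcp_pos: [0.4742, -0.106, 0.02]
ee_rot: [0.984, 0.177, 0.001, 0.0]
force: [-0.9, 0.9, 3.1]
opening: 0.016
grip_force: 38.9
```

>>> {"method": "carry_out", "body": {"increments": [0,0,0,0,1,0,0,0,0,1,0,0,0,0,1,0,0,0,0,1]}}

```text
time: 24.15
tcp_pos: [0.4742, -0.106, 0.02]
ee_rot: [0.984, 0.177, 0.0, 0.0]
force: [-1.9, 0.9, 5.7]
opening: 0.0161
grip_force: 39.1
```

```bash
python3 d.py lid .2
```

```text
t 24.15 tcp [ 0.4742 -0.106   0.02  ] yaw 20.33 down -1.0 F [-1.9  0.9  5.7] open 0.0161 grip 39.1
tool delta [-0.0014 -0.0005 -0.18  ]
```

Converted, -0.21 m / 0.6 = -0.35, -0.165 m / 0.6 = -0.275.

>>> {"method": "carry_out", "body": {"increments": [0,0,-0.05,0,1,0,0,-0.125,0,1,0,0,-0.2,0,1,0,0,-0.275,0,1,0,0,-0.35,0,1]}}

```text
time: 24.65
tcp_pos: [0.4733, -0.1057, 0.2307]
ee_rot: [0.984, 0.177, -0.0, -0.0]
force: [1.0, -0.5, -0.9]
opening: 0.016
grip_force: 39.2
```

>>> {"method": "carry_out", "body": {"increments": [0,0,0,0,1,0,0,0,0,1]}}

```text
time: 24.85
tcp_pos: [0.474, -0.1059, 0.2296]
ee_rot: [0.984, 0.177, 0.001, 0.0]
force: [-0.3, 1.2, -1.8]
opening: 0.0162
grip_force: 39.2
```

```bash
python3 d.py .4612,.3438 .225
```

```text
t 24.85 tcp [ 0.474  -0.1059  0.2296] yaw 20.34 down -1.0 F [-0.3  1.2 -1.8] open 0.0162 grip 39.2
tool delta [ 0.1443 -0.4261  0.0044]
```

>>> {"method": "carry_out", "body": {"increments": [0.0233,-0.07,0,0,1,0.0467,-0.14,0,0,1,0.07,-0.21,0,0,1,0.095,-0.28,0,0,1,0.1183,-0.35,0,0,1]}}

```text
time: 25.35
tcp_pos: [0.4662, 0.1173, 0.2267]
ee_rot: [0.984, 0.176, -0.002, 0.0]
force: [1.5, -0.5, -0.7]
opening: 0.0161
grip_force: 39.3
```

Converted, -0.21 m / 0.6 = -0.35, -0.168 m / 0.6 = -0.28.

>>> {"method": "carry_out", "body": {"increments": [0.0233,-0.07,0,0,1,0.0467,-0.14,0,0,1,0.07,-0.21,0,0,1,0.095,-0.28,0,0,1,0.1183,-0.35,0,0,1]}}

```text
time: 25.85
tcp_pos: [0.4599, 0.3387, 0.2263]
ee_rot: [0.984, 0.177, -0.002, 0.001]
force: [1.3, -0.7, -0.4]
opening: 0.0162
grip_force: 39.3
```

Converted, -0.006 m / 0.6 = -0.01, 0.0013 m / 0.6 = 0.0022.

>>> {"method": "carry_out", "body": {"increments": [0.0022,-0.01,0,0,1,0.0022,-0.01,0,0,1,0.0022,-0.01,0,0,1]}}

```text
time: 26.15
tcp_pos: [0.4599, 0.3424, 0.2277]
ee_rot: [0.984, 0.176, -0.001, 0.001]
force: [0.1, -0.3, -0.7]
opening: 0.016
grip_force: 39.4
```

```bash
python3 d.py .4612,.3438 .17; python3 -c "
from h import *
snap('scene','s9.png',(130,195,250,315),5)"
```

```text
t 26.15 tcp [0.4599 0.3424 0.2277] yaw 20.31 down -1.0 F [ 0.1 -0.3 -0.7] open 0.016 grip 39.4
tool delta [ 0.0018 -0.0009  0.0577]
```

View pics/s9.png

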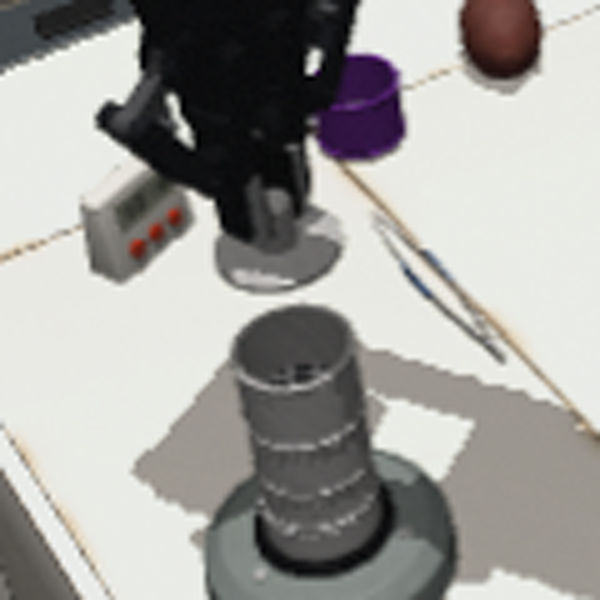

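The lid is held over the coarse mouth, disc centre about (281,247) and mouth (294,348), possibly slightly tipped. I lower it gently.

Converted, 0.05 m / 0.6 = 0.0833, 0.047 m / 0.6 = 0.0783.

>>> {"method": "carry_out", "body": {"increments": [0.0017,-0.0017,0.0333,0,1,0.0017,-0.0017,0.0667,0,1,0.0017,-0.0017,0.0783,0,1,0.0017,-0.0017,0.0833,0,1,0.0017,-0.0017,0.0833,0,1]}}

```text
time: 26.7
tcp_pos: [0.461, 0.3443, 0.1797]
ee_rot: [0.984, 0.176, 0.0, -0.0]
force: [0.5, -0.9, -1.6]
opening: 0.0159
grip_force: 39.4
```

Converted, 0.006 m / 0.6 = 0.01, 0.004 m / 0.6 = 0.0067.

>>> {"method": "carry_out", "body": {"increments": [0,0,0.0033,0,1,0,0,0.0067,0,1,0,0,0.01,0,1,0,0,0.01,0,1]}}

```text
time: 27.1
tcp_pos: [0.4606, 0.3447, 0.173]
ee_rot: [0.984, 0.177, -0.0, 0.0]
force: [-0.6, 0.4, -1.7]
opening: 0.016
grip_force: 39.4
```

```bash
python3 d.py .4612,.3438 .17
```

```text
t 27.1 tcp [0.4606 0.3447 0.173 ] yaw 20.34 down -1.0 F [-0.6  0.4 -1.7] open 0.016 grip 39.4
tool delta [0.0003 0.0011 0.003 ]
```

Converted, 0.005 m / 0.6 = 0.0083, 0.003 m / 0.6 = 0.005.

>>> {"method": "carry_out", "body": {"increments": [0.0005,0.001,0.0033,0,1,0.0005,0.001,0.005,0,1,0.0005,0.001,0.0083,0,1,0.0005,0.001,0.0083,0,1]}}

```text
time: 27.5
tcp_pos: [0.4616, 0.3445, 0.17]
ee_rot: [0.984, 0.177, 0.001, -0.0]
force: [-1.6, -1.6, 6.4]
opening: 0.016
grip_force: 40.1
```

```bash
python3 d.py .4612,.3438 .17
```

```text
t 27.5 tcp [0.4616 0.3445 0.17  ] yaw 20.34 down -1.0 F [-1.6 -1.6  6.4] open 0.016 grip 40.1
tool delta [-0.0006  0.0005 -0.    ]
```

Contact came at exactly the expected height of 0.170. I press a little, release and retreat.

Converted, 0.002 m / 0.6 = 0.0033, 0.001 m / 0.6 = 0.0017.

>>> {"method": "carry_out", "body": {"increments": [-0.0007,0.0007,0.0017,0,1,-0.0007,0.0007,0.0033,0,1,-0.0007,0.0007,0.0033,0,1]}}

```text
time: 27.8
tcp_pos: [0.4618, 0.3444, 0.1699]
ee_rot: [0.984, 0.177, 0.002, -0.001]
force: [-3.3, -1.1, 12.7]
opening: 0.0164
grip_force: 40.8
```

Converted, -0.003 m / 0.6 = -0.005.

>>> {"method": "carry_out", "body": {"increments": [0,0,-0.005,0,0.8,0,0,-0.005,0,0.3,0,0,-0.005,0,-0.4,0,0,-0.005,0,-1,0,0,-0.005,0,-1]}}

```text
time: 28.3
tcp_pos: [0.4609, 0.3437, 0.1689]
ee_rot: [0.984, 0.177, -0.0, 0.0]
force: [1.0, 0.6, 0.4]
opening: 0.0721
grip_force: 0.0
```

Converted, -0.1 m / 0.6 = -0.1667, -0.08 m / 0.6 = -0.1333.

>>> {"method": "carry_out", "body": {"increments": [0,0,-0.0167,0,-1,0,0,-0.0667,0,-1,0,0,-0.1333,0,-1,0,0,-0.1667,0,-1,0,0,-0.1667,0,-1]}}

```text
time: 28.8
tcp_pos: [0.4619, 0.3444, 0.2742]
ee_rot: [0.984, 0.177, 0.004, -0.002]
force: [-0.0, 0.2, 0.2]
opening: 0.0853
grip_force: 0.0
```

```bash
python3 d.py .4612,.3438 .17; python3 -c "
from h import *
snap('scene','a.png',(155,220,235,325),5);snap('scene','b.png',(160,185,350,325),2.7)
a=cv2.imread('pics/a.png');b=cv2.imread('pics/b.png')
o=np.zeros((a.shape[0],a.shape[1]+380,3),np.uint8);o[:,:a.shape[1]]=a;b=cv2.resize(b,(380,280));o[:280,a.shape[1]:]=b
cv2.imwrite('pics/s10.png',o)"
```

```text
t 28.8 tcp [0.4619 0.3444 0.2742] yaw 20.34 down -1.0 F [-0.   0.2  0.2] open 0.0853 grip 0.0
tool delta [-0.0017  0.0005  0.1042]
```

View pics/s10.png

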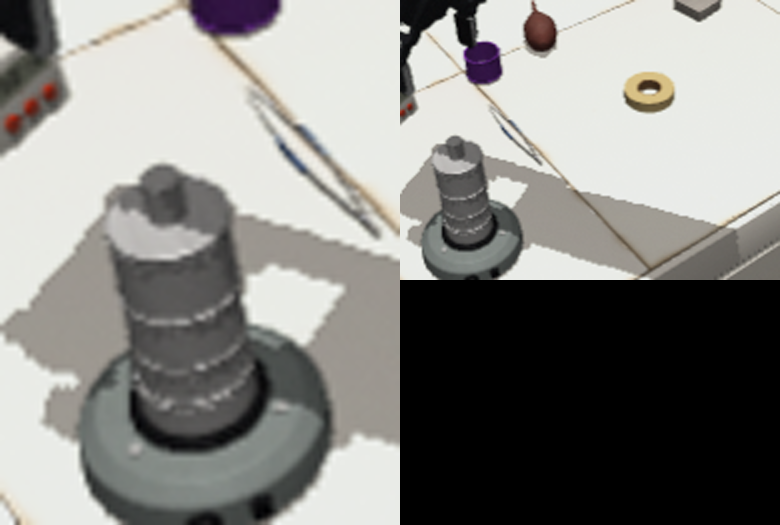

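The tower is straight. The lid lies flat on the coarse sieve with the knob top at about (162,178), and tape, tweezers, blower and look-alike are in place. I check the knob position and hand in.

```bash
python3 -c "
from h import *
p=at('scene',[(162/5-.4+155,176/5-.4+220)],.185)[0];print(p)
if abs(p[0]-.461)<.006 and abs(p[1]-.343)<.006: print(sign_off())"
```

```text
[0.45910831 0.34125485 0.185     ]
the job is handed in; nothing more can be done
None
```

The sieve tower stands on the pan in order — fine, medium, coarse, lid — each piece seated at its expected height and let go; I last saw the tape roll, tweezers, blower and purple look-alike undisturbed (the calculator was out of that last picture, but the arm never went near it), and the job was handed in at about 29 s.

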